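# Run a circuit board through the bench tester

### The arm

A 7-joint arm with a two-finger parallel gripper is mounted at the origin on the work surface. World frame = base frame: x ahead of the robot, y to its left, z up, the work surface at z = 0. Lengths are in m, angles in rad, forces in N, time in s.
With the tool pointing down it reaches from about 0.4 to 0.9 m from the base axis. Payload 5.5 kg.
Tool frame: the origin (TCP) lies midway between the tips of the shut fingers; the grasp point (between the pads) lies 19 mm behind it; z points along the fingers, y is the direction in which the jaws open and shut (so a half turn about z gives the same grasp; the last joint's range is limited). The gripper opens to 92 mm and grips with 3 to 60 N. Pads are 19 mm wide; open, the fingers measure 130 mm over their backs; the gripper's body (75 mm by 190 mm) begins 47 mm behind the grasp point.
Start: joints at [-1.084, 0.501, -0.427, 1.55, 0.221, 1.138, -0.21], TCP at [0.144, 0.634, 0.227] pointing down, gripper open.
Joint ranges: [-2.88, 2.88], [-0.31, 2.03], [-1.54, 1.56], [0.2, 2.42], [-1.41, 4.55], [0.19, 2.02], [-2.57, 2.57]. Speed limits (rad/s): [2.57, 2.57, 3.14, 3.14, 3.14, 3.14, 3.14].

### API

Orientations are given as [roll, pitch, yaw] about the fixed x, y, z axes, in that order (R = Rz(yaw) Ry(pitch) Rx(roll)).
In Python, from station import robot gives the robot as it stands.
- The arm moves only by the tool arm_command, never from a script. Its argument "deltas" is a list of rows, each a list of 3 entries, a list of its own where there are three numbers: the shift along the world's x, y, z in cm, then the turn, a rotation vector about the world's x, y, z in degrees, then the opening, from 0 (shut) to 1 (fully open). In form: [[[x, y, z], [wx, wy, wz], fingers], ...]. A call has 1 to 20 rows; each row shifts and turns the pose as measured when the row begins; what a row does not reach is not made up. A row lasts 1/12 s, in which the tool goes at most 41.7 mm and 7.16 degrees, less where a joint would pass 70% of its speed; a pose out of reach is approached as far as the arm can. A call with a gripper value outside its range is refused whole. The fingers move at their own pace and stop on an object; "squeeze" is the grip in N (left out, the last holds). Time passes only in rows, so rows that do not move let the fingers close. It gives the time, the measured TCP pose, the force and the opening at its end, in the units of the state.
- robot.state(): the state, without advancing time (a new reading comes with each control period).
- robot.camera(name): name is "side" or "top" or "wrist"; returns the picture (400x640x3 uint8, red, green, blue); there is no depth.
- robot.camera_model(name): a dict with "fx", "fy", "cx", "cy" (pixels), "D" ([k1, k2, p1, p2, k3] as OpenCV has them; the pictures are not rectified), "T" (4x4, takes a point from camera to world coordinates). Camera axes: x right, y down, z forward; pixel columns grow to the right and rows downward; lengths in m; the calibration is good to about 2 mm. A picture is of the moment at which its call begins: read the wrist's pose just before it. camera_model takes no time and is no camera call; for the wrist camera it gives the pose at the moment of the call.
- robot.hand_in(): hands the job in, once; it reports no verdict.
The state is a dict: "time_s": time; "joint_pos": joint angles; "qd": joint speeds; "joint_torque": joint torques, N m; "eef_pos": TCP position; "tool_rot": TCP orientation; "contact_force": force on the tool from outside, world axes, zero at the start; "ft_torque": the same for the moment, N m; "grip_width": finger opening in m.
Only numpy, scipy, OpenCV 4.12 (cv2) and the standard library are available. Lean on these libraries where they do the work, as an engineer would, in place of code of your own. Each camera call takes 0.05 s, during which the arm holds its last target. There are 200 camera calls.

### The job

Start the test of the circuit board that lies in the bench tester's open tray: push the blue-fronted tray fully home, then push the standing cover all the way shut, and then press the green start button right down and let it come up. Do it all with the fingertips; leave the board lying in its nest, do not press the red stop button, and leave everything else on the bench where it is.

Things in the scene. Friction and masses are not known exactly. Their poses are not given: they have to be found in the camera images.
- tray_front (a point): Centre of the outer face of the tray's upright blue front panel, 41 mm above the bench. The panel is 150 mm wide, 12 mm thick, and reaches from the tray's floor to 62 mm above the bench. x is level and points into the tester, the way the tray is pushed home; y runs along the panel; z is up.
- tray: The tray, 130 mm long (x), 156 mm wide, 0.45 kg, origin under the centre of its floor. It lies loose between the tester's guides, 2 mm play each side, starts 50 to 90 mm out, takes about 3 to 8 N to slide, and stops against the tester's back wall when home, its panel then flush with the box's front. To be slid, never lifted or tipped.
- tester: The tester, fixed: a grey box open at top and front, 150 mm deep (x), 200 wide (y), 70 high. In front its 16 mm high bed goes on for 95 mm between guide rails 20 mm wide, 30 mm high; the tray slides on it. Origin: centre of the box's underside, on the bench; x points from front to back (cover hinge). The box's front, and the panel's face when home, are 75 mm in front of the origin.
- cover (a joint): Angle of the cover in rad: 0 is shut (level, lying on the box), 1.3 fully up; starts standing partly open, leaning over the tester. A stiff hinge: it stays where it is left and takes about 1 to 3 N at the yellow strip, square to the cover, to push shut. It stops hard at 0.
- cover_hinge (a point): Middle of the hinge line, 70 mm above the bench, 70 mm behind the tester's origin. The cover is a plate 145 mm from hinge line to free edge, 196 wide, 8 thick (clear window, grey frame), its underside in the hinge's plane. The point turns with it: x lies in the plate, from free edge to hinge; y along the hinge; z square to the plate, outward (up when shut).
- cover_strip (a point): Middle of the yellow strip along the cover's free edge, on the outer (upper) face, where it is pushed. The strip is 28 by 196 mm; this point is 131 mm from the hinge line and 8 mm out from its plane; 78 mm above the bench when the cover is shut. Same axes as cover_hinge.
- start_top (a point): Centre of the top of the green start button's cap: 34 mm across, 58 mm above the bench, pressed straight down. It stands on a grey box 64 mm square and 36 mm high, fixed to the bench, to the left or the right of the tester (the red one is on the other side). The cap is ringed by a black collar 50 mm across whose top is 10 mm below the cap's.
- start (a joint): How far the green button is pressed, in m: 0 up, 0.006 right down. A spring: about 1.5 N to start it, 5 N right down; it comes up by itself.
- stop_top (a point): Centre of the top of the red stop button's cap, the same kind of button and box as the green one. Not to be pressed.
- stop (a joint): How far the red button is pressed, in m (0 up, 0.006 right down).
- board_center (a point): Centre of the blue circuit board (82 mm along the tray's travel, 112 mm across, 4 mm thick, components up to 10 mm; 60 g), lying loose in the shallow nest of the tray. It is carried along as the tray slides. Not to be lifted or moved from its nest.
- spare_board: A spare blue circuit board, 60 x 95 x 4 mm with components to 10 mm high, flat on the bench near the robot. Loose bystander.
- driver: A screwdriver with an orange handle, 170 mm long, lying on the bench near the robot. Loose bystander.
- spool: A white spool of solder wire, 52 mm across, 42 mm high, standing at the left behind. Loose bystander.
- pliers: Pliers with blue handles, about 145 mm long, 16 mm high, lying at the right behind. Loose bystander.
- parts_bin: An open black parts bin, 120 x 100 x 65 mm, at the left. Loose bystander.
- flux: A small white flux bottle with a red cap, 36 mm across, 85 mm high, at the right. Loose bystander.
- shell: A beige housing shell, an open box 90 x 60 x 22 mm, at the right near the robot. Loose bystander.
Mind the look-alikes: they are no part of the job. What is shaped like the part that bears board_center but white is not meant.

How it is judged:
By the outcome, as a careful person would: the job done as asked, in the order asked, and still so for the second after the job is handed in, with the robot touching nothing.
It also fails if it takes over 59 s, if anything falls off the work surface, if the arm or the gripper's body presses on something with over 40 N, if the wrist force passes 120 N, or if a joint passes its speed limit or range.

## Working session

There is one attempt and no reset: what is moved stays moved. The work goes in short steps, Python scripts to look and compute and a tool call to move; the robot and the scene stay as the last step left them, time stands still between calls to the robot, and variables do not carry over. Pictures are saved under pics/ and viewed, about 8 in all and at most 12, crops included, and the job is handed in when it is done.

Besides the shell and the picture viewer there is one more tool, called after "Request:" as name(argument=value, ...), one argument or row to a line, values as JSON. arm_command: Moves the arm, as the interface text tells. Its arguments: {"type":"object","properties":{"deltas":{"type":"array","items":{"type":"array"}},"squeeze":{"type":"number"}},"required":["deltas"]}

```bash
mkdir -p pics; cat > h.py <<'E'
import numpy as np, cv2
from station import robot
def snap(n,f):
    m=robot.camera_model(n); im=robot.camera(n); cv2.imwrite(f'pics/{f}.png',im[:,:,::-1]); return im,m
def ray(m,px):
    K=np.array([[m['fx'],0,m['cx']],[0,m['fy'],m['cy']],[0,0,1]]);T=np.array(m['T'])
    p=cv2.undistortPoints(np.array([[px]],float),K,np.array(m['D'],float))[0,0]
    d=T[:3,:3]@[p[0],p[1],1]; return T[:3,3],d/np.linalg.norm(d)
def onz(m,px,z):
    o,d=ray(m,px); return o+d*(z-o[2])/d[2]
def tri(m1,p1,m2,p2):
    a,u=ray(m1,p1);b,v=ray(m2,p2)
    s=np.linalg.lstsq(np.c_[u,-v],b-a,rcond=None)[0]; p,q=a+s[0]*u,b+s[1]*v
    return (p+q)/2,np.linalg.norm(p-q)
def proj(m,P):
    K=np.array([[m['fx'],0,m['cx']],[0,m['fy'],m['cy']],[0,0,1]]);T=np.linalg.inv(np.array(m['T']))
    return cv2.projectPoints(np.array(P,float).reshape(-1,1,3),cv2.Rodrigues(T[:3,:3])[0],T[:3,3],K,np.array(m['D'],float))[0][:,0]
E
python3 - <<'E'
from h import *
for n in('top','side'):
    im,m=snap(n,n+'0'); print(n,np.round(m['T'],3).tolist(),m['fx'])
print(robot.state())
E
```

```text
top [[0.006, -0.999, 0.053, 0.431], [-1.0, -0.005, 0.013, -0.015], [-0.012, -0.053, -0.998, 1.181], [0.0, 0.0, 0.0, 1.0]] 381.04131018275325
side [[0.891, -0.288, 0.351, 0.182], [-0.454, -0.543, 0.706, -0.693], [-0.013, -0.789, -0.615, 0.67], [0.0, 0.0, 0.0, 1.0]] 364.0007517776853
{'time_s': 0.1, 'joint_pos': array([-1.08380367,  0.50176135, -0.42683861,  1.55130558,  0.22078619,
        1.13832347, -0.21029603]), 'qd': array([ 0.00044773, -0.0007655 , -0.00130417, -0.00246342,  0.00128674,
       -0.00070082, -0.00226443]), 'joint_torque': array([-1.00168650e-02, -5.67883658e+01, -5.83874702e+00, -2.79916459e+01,
       -6.91487733e-02,  2.42192630e-02,  7.28753957e-05]), 'eef_pos': array([0.14413292, 0.63318193, 0.22579687]), 'tool_rot': array([-3.13984995e+00, -8.93800332e-05,  2.91786578e+00]), 'contact_force': array([-0.00927294,  0.26034947, -0.0667022 ]), 'ft_torque': array([ 0.01460309,  0.05066041, -0.00211592]), 'grip_width': 0.09163153445027086}
```

View pics/top0.png

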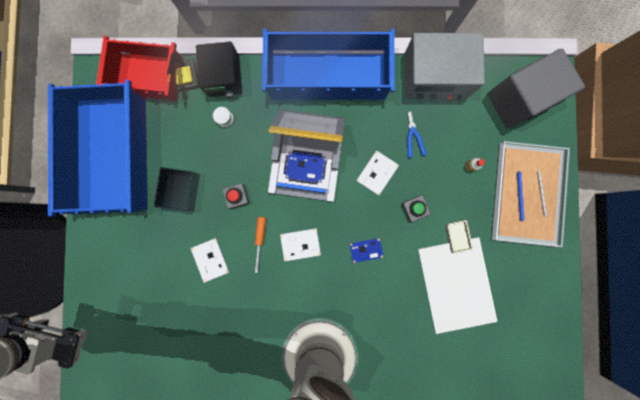

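View pics/side0.png

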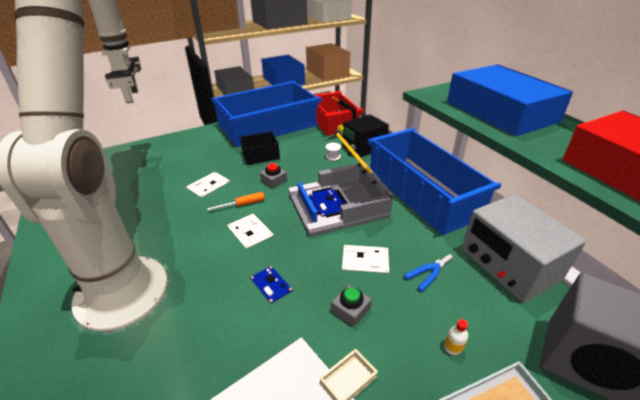

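Top view: the tester is at about (305,158), with the blue tray panel edge at (303,187), the board at (306,167) and the yellow strip at (305,130). The green button is at (418,209) and the red at (234,195). The white boards at (378,172), (300,245) and (210,260) and the spare blue board at (367,250) are look-alikes. The board meant is the blue one inside the tray. Next I measure and confirm in an enlarged crop.

```bash
python3 - <<'E'
from h import *
t=cv2.imread('pics/top0.png');s=cv2.imread('pics/side0.png')
c=np.hstack([cv2.resize(t[100:225,215:345],None,fx=3,fy=3.2,interpolation=3)[:400],cv2.resize(s[115:240,280:400],None,fx=3.3,fy=3.2,interpolation=3)[:400]])
cv2.imwrite('pics/crop1.png',c);print(c.shape)
M={n:robot.camera_model(n) for n in('top','side')}
def blobs(im,lo,hi,roi):
    x0,y0,x1,y1=roi
    m=cv2.inRange(cv2.cvtColor(im,cv2.COLOR_BGR2HSV),lo,hi);k=np.zeros_like(m);k[y0:y1,x0:x1]=m[y0:y1,x0:x1]
    n,l,st,ce=cv2.connectedComponentsWithStats(k)
    i=1+np.argmax(st[1:,4]);pts=np.argwhere(l==i)[:,::-1]
    return ce[i],st[i],cv2.minAreaRect(pts.astype(np.float32))
for nm,lo,hi,rt,rs in[('green',(45,120,60),(80,255,255),(395,190,440,230),(325,280,375,325)),('red',(0,150,80),(8,255,255),(220,180,250,210),(255,155,290,190)),('yellow',(20,120,100),(35,255,255),(260,110,350,150),(330,115,385,200)),('blue',(100,150,60),(125,255,255),(265,178,345,200),(290,175,320,225))]:
    a=blobs(t,lo,hi,rt);b=blobs(s,lo,hi,rs);p,e=tri(M['top'],a[0],M['side'],b[0])
    print(nm,a[0].round(1),a[1],b[0].round(1),b[1],'tri',p.round(4),'gap',round(e,4))
    for z in(.058,): print(onz(M['top'],a[0],z).round(4),onz(M['side'],b[0],z).round(4))
    print(cv2.boxPoints(a[2]).round(1).tolist(),cv2.boxPoints(b[2]).round(1).tolist())
E
```

```text
(400, 786, 3)
green [418.4 208.1] [413 203  12  11 109] [348.8 297.5] [ 325  280   50   45 1025] tri [ 0.4503 -0.2902  0.0445] gap 0.0039
[ 0.4518 -0.2878  0.058 ] [ 0.4427 -0.2983  0.058 ]
[[413.0, 203.0], [424.0, 203.0], [424.0, 213.0], [413.0, 213.0]] [[325.0, 280.0], [374.0, 280.0], [374.0, 324.0], [325.0, 324.0]]
red [232.7 195. ] [227 190  12  11 104] [272.2 166.7] [267 163  12   9  75] tri [0.4891 0.2614 0.0509] gap 0.0026
[0.4875 0.2601 0.058 ] [0.4868 0.25   0.058 ]
[[227.0, 190.0], [238.0, 190.0], [238.0, 200.0], [227.0, 200.0]] [[266.0, 168.0], [269.6000061035156, 160.8000030517578], [278.79998779296875, 165.39999389648438], [275.20001220703125, 172.60000610351562]]
yellow [306.5 133.9] [269 127  74  15 460] [353.1 152.1] [336 132  35  41 198] tri [0.6475 0.0361 0.1746] gap 0.0033
[0.6709 0.0429 0.058 ] [0.7589 0.2072 0.058 ]
[[268.70001220703125, 132.10000610351562], [269.6000061035156, 125.4000015258789], [342.20001220703125, 135.3000030517578], [341.29998779296875, 142.0]] [[335.1000061035156, 134.5], [338.20001220703125, 131.8000030517578], [371.70001220703125, 170.5], [368.6000061035156, 173.1999969482422]]
blue [300.7 187.5] [277 183  49  10 152] [310.1 201. ] [297 182  23  39 417] tri [0.5185 0.0574 0.0395] gap 0.0137
[0.5108 0.0588 0.058 ] [0.5149 0.0331 0.058 ]
[[276.6000061035156, 185.6999969482422], [277.1000061035156, 182.60000610351562], [325.20001220703125, 189.5], [324.79998779296875, 192.5]] [[293.79998779296875, 184.1999969482422], [310.79998779296875, 175.3000030517578], [330.0, 212.1999969482422], [313.1000061035156, 221.0]]
```

View pics/crop1.png

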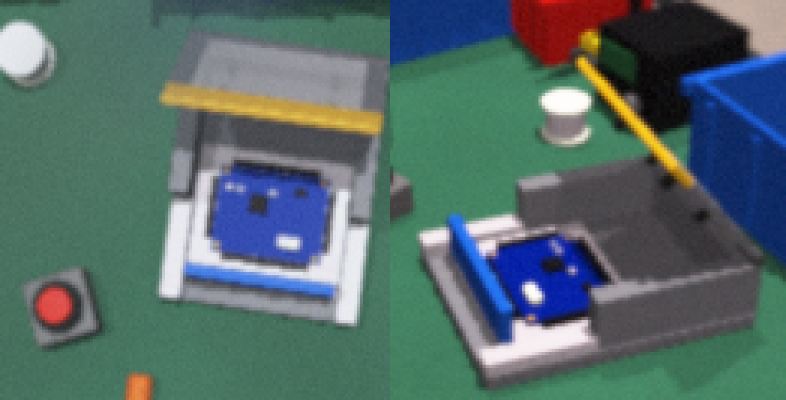

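The crop confirms it: the blue board lies in the tray, behind the blue panel (top px ~277–327, 183–190), and the yellow strip is on the standing cover. I'll go in front of the tray and look with the wrist camera.

Request:
arm_command(
  deltas=[
    [[1.5,-3.1,0],[0,0,0.5],0.6],
    [[1.5,-3.1,0],[0,0,0.5],0.6],
    [[1.5,-3.1,0],[0,0,0.5],0.6],
    [[1.5,-3.1,0],[0,0,0.5],0.6],
    [[1.5,-3.1,0],[0,0,0.5],0.6],
    [[1.5,-3.1,0],[0,0,0.5],0.6],
    [[1.5,-3.1,0],[0,0,0.5],0.6],
    [[1.5,-3.1,0],[0,0,0.5],0.6],
    [[1.5,-3.1,0],[0,0,0.5],0.6],
    [[1.5,-3.1,0],[0,0,0],0.6],
    [[1.5,-3.1,0],[0,0,0],0.6],
    [[1.5,-3.1,0],[0,0,0],0.6],
    [[1.5,-3.1,0],[0,0,0],0.6],
    [[1.5,-3.1,0],[0,0,0],0.6],
    [[1.5,-3.1,0],[0,0,0],0.6],
    [[1.5,-3.1,0],[0,0,0],0.6],
    [[1.5,-3.1,0],[0,0,0],0.6],
    [[1.5,-2,0],[0,0,0],0.6],
  ],
)

```text
time_s: 1.6
eef_pos: [0.4098, 0.0592, 0.2195]
tool_rot: [-3.134, -0.01, 3.012]
contact_force: [-0.2, -0.1, 0.1]
grip_width: 0.055
```

```bash
python3 - <<'E'
from h import *
s=robot.state();print(s['time_s'],s['eef_pos'],s['tool_rot'],s['contact_force'])
im,m=snap('wrist','w1');print(np.round(m['T'],4).tolist(),m['fx'],m['cx'],m['cy'])
E
```

```text
1.6 [0.40979304 0.0591974  0.2194555 ] [-3.13418189 -0.00959482  3.01167498] [-0.15125417 -0.10974736  0.05724478]
[[0.1303, 0.9577, 0.2567, 0.3389], [0.9914, -0.1239, -0.041, 0.0686], [-0.0074, 0.2599, -0.9656, 0.3788], [0.0, 0.0, 0.0, 1.0]] 352.4545002065371 316.0592626949818 199.37239731828438
```

View pics/w1.png

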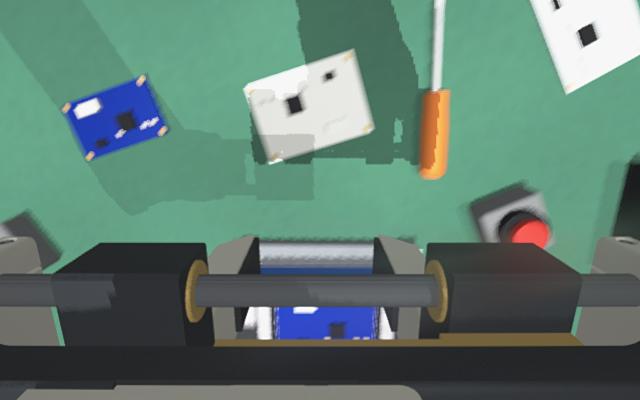

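Wrist view: the spare board is at (117,117), a white board at (310,105) and the driver at (435,130). The panel starts at about row 264, between the fingers (cols 262–372), with the bed's front edge above it in the picture.

```bash
python3 - <<'E'
from h import *
t=cv2.imread('pics/top0.png');M={n:robot.camera_model(n) for n in('top','side','wrist')}
T,S,W=M['top'],M['side'],M['wrist']
# panel rows: blue intensity profile across panel in top image, dark gap to board
hsv=cv2.cvtColor(t,cv2.COLOR_BGR2HSV)
mk=cv2.inRange(hsv,(98,150,60),(125,255,255));cen=[]
for c in range(276,328,3):
    r=[y for y in range(178,198) if mk[y,c]]; print(c,r,end=' ')
print()
for p in[(277,183.3),(327,190.5),(302,187)]: print('top edge',onz(T,p,.062).round(4))
for c in(265,317,370): print('wrist row263',[onz(W,(c,263),z).round(4).tolist() for z in(.018,.062)])
# strip ends by stereo
for a,b in[((269,128.5),(336.5,133)),((342.5,139),(370.5,172))]:
    p,e=tri(T,a,S,b);print('strip end',p.round(4),round(e,4))
# box front wall corners (top, z=.07) from crop: left front, right front
for p in[(215+171/3,100+193/3.2),(215+367/3,100+222/3.2)]: print('boxfront',onz(T,p,.07).round(4),onz(T,p,.0).round(4))
for p in[(215+160/3,100+298/3.2),(215+357/3,100+324/3.2)]: print('railfront',onz(T,p,.03).round(4))
for p in[(280+(520-390)/3.3,115+180/3.2),(280+(592-390)/3.3,115+290/3.2)]: print('side boxfront',onz(S,p,.07).round(4))
E
```

```text
276 [] 279 [183, 184, 185, 186] 282 [184, 185, 186] 285 [184, 185, 186] 288 [185, 186, 187] 291 [185, 186, 187] 294 [178, 185, 186, 187, 188] 297 [178, 186, 187, 188] 300 [178, 186, 187, 188] 303 [178, 179, 187, 188, 189] 306 [178, 179, 187, 188, 189] 309 [179, 180, 188, 189, 190] 312 [179, 180, 188, 189, 190] 315 [178, 179, 180, 181, 188, 189, 190, 191] 318 [178, 189, 190, 191] 321 [189, 190, 191] 324 [190, 191, 192] 327 [] 
top edge [0.5225 0.1286 0.062 ]
top edge [ 0.502 -0.019  0.062]
top edge [0.512  0.0547 0.062 ]
wrist row263 [[0.5041, -0.0171, 0.018], [0.4843, -0.0071, 0.062]]
wrist row263 [[0.5117, 0.0405, 0.018], [0.491, 0.0436, 0.062]]
wrist row263 [[0.5195, 0.0991, 0.018], [0.4978, 0.095, 0.062]]
strip end [0.656  0.1365 0.1855] 0.0039
strip end [ 0.6372 -0.0613  0.1692] 0.0077
boxfront [0.5896 0.1431 0.07  ] [0.5996 0.1531 0.    ]
boxfront [ 0.5637 -0.0489  0.07  ] [ 0.572 -0.051  0.   ]
railfront [0.4952 0.1587 0.03  ]
railfront [ 0.4716 -0.0404  0.03  ]
side boxfront [0.5979 0.139  0.07  ]
side boxfront [ 0.5728 -0.0382  0.07  ]
```

Request:
arm_command(
  deltas=[
    [[1.0,0,-2.5],[0,0,-0.2],0.6],
    [[1.0,0,-3.2],[0,0,0],0.6],
    [[1.0,0,-3.2],[0,0,0],0.6],
    [[1.0,0,-3.2],[0,0,0],0.6],
    [[1.0,0,-3.2],[0,0,0],0.6],
    [[0,0,-2.4],[0,0,0],0.6],
    [[0,0,-0.5],[0,0,0],0.6],
  ],
)

```text
time_s: 2.23
eef_pos: [0.4693, 0.0532, 0.0335]
tool_rot: [-3.137, 0.005, 2.994]
contact_force: [-0.1, -0.5, 0.0]
grip_width: 0.0552
```

Request:
arm_command(
  deltas=[
    [[0.5,0.6,0],[0,0,0.3],0.6],
    [[1.0,0,0],[0,0,0],0.6],
    [[0.5,-0.1,0],[0,0,0],0.6],
    [[0.5,-0.07,0],[0,0,0],0.6],
    [[0.5,-0.07,0],[0,0,0],0.6],
    [[0.5,-0.07,0],[0,0,0],0.6],
  ],
)

```text
time_s: 2.73
eef_pos: [0.5062, 0.0583, 0.0364]
tool_rot: [-3.137, 0.003, 3.002]
contact_force: [-3.2, 0.7, -1.4]
grip_width: 0.0551
```

Request:
arm_command(
  deltas=[
    [[0.7,-0.1,-0.1],[0,0,0],0.6],
    [[0.7,-0.1,-0.1],[0,0,0],0.6],
    [[0.7,-0.1,-0.05],[0,0,0],0.6],
    [[0.7,-0.1,0],[0,0,0],0.6],
    [[0.7,-0.1,0],[0,0,0],0.6],
    [[0.7,-0.1,0],[0,0,0],0.6],
  ],
)

```text
time_s: 3.23
eef_pos: [0.5492, 0.0518, 0.0354]
tool_rot: [-3.137, -0.002, 3.002]
contact_force: [-5.4, 1.1, 3.3]
grip_width: 0.0553
```

Request:
arm_command(
  deltas=[
    [[0.5,-0.07,0],[0,0,0],0.6],
    [[0.5,-0.07,0],[0,0,0],0.6],
    [[0.5,-0.07,0],[0,0,0],0.6],
    [[0.4,-0.06,0],[0,0,0],0.6],
    [[0.4,-0.06,0],[0,0,0],0.6],
  ],
)

```text
time_s: 3.65
eef_pos: [0.5695, 0.0485, 0.0343]
tool_rot: [-3.135, -0.014, 3.003]
contact_force: [-20.7, 3.5, 16.6]
grip_width: 0.0552
```

Request:
arm_command(
  deltas=[
    [[0.4,-0.06,0.1],[0,0,0],0.6],
    [[0.4,-0.06,0.1],[0,0,0],0.6],
  ],
)

```text
time_s: 3.82
eef_pos: [0.5691, 0.0481, 0.0344]
tool_rot: [-3.132, -0.031, 3.005]
contact_force: [-12.1, 0.7, 6.5]
grip_width: 0.0554
```

```bash
python3 - <<'E'
from h import *
t,T=snap('top','t2');s,S=snap('side','s2')
c=np.hstack([cv2.resize(t[100:225,255:355],None,fx=4,fy=4,interpolation=3),cv2.resize(s[115:240,280:380],None,fx=4,fy=4,interpolation=3)])
cv2.imwrite('pics/crop2.png',c[:,:,::-1]);print(robot.state()['contact_force'])
E
```

```text
[-12.57774529   1.00301274   8.3068125 ]
```

View pics/crop2.png

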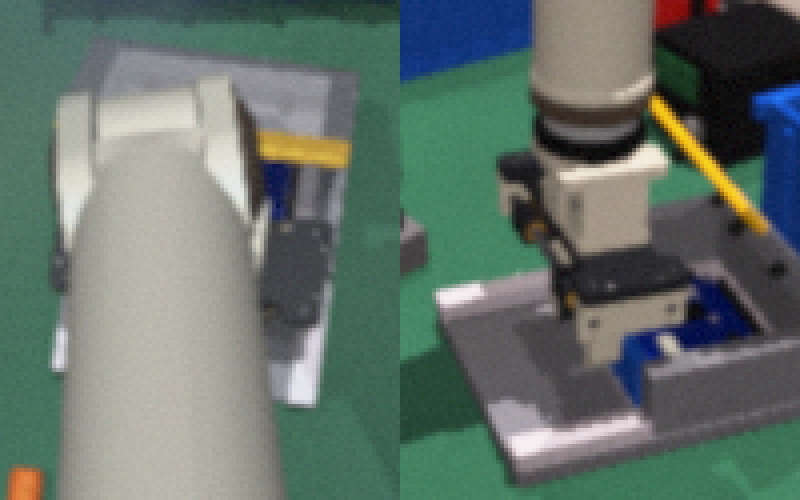

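The panel looks flush with the box front and the tool stopped moving under a 12–20 N push. I'll back off and lift.

Request:
arm_command(
  deltas=[
    [[-1.5,0.2,0],[0,0,0],0.6],
    [[-2.5,0.3,0.5],[0,-0.5,0],0.6],
    [[0,0,3.5],[0,-0.5,0],0.6],
    [[0,0,4],[0,0,0],0.6],
    [[0,0,4],[0,0,0],0.6],
    [[0,0,4],[0,0,0],0.6],
    [[0,0,4],[0,0,0],0.6],
    [[0,0,2],[0,0,0],0.6],
  ],
)

```text
time_s: 4.58
eef_pos: [0.5309, 0.0505, 0.2586]
tool_rot: [-3.133, -0.007, 3.004]
contact_force: [0.7, 0.6, 0.7]
grip_width: 0.0551
```

```bash
python3 - <<'E'
from h import *
s,S=snap('side','s3');w,W=snap('wrist','w3')
c=np.hstack([cv2.resize(s[115:240,280:400],None,fx=3.3,fy=3.2,interpolation=3),cv2.resize(w,None,fx=.625,fy=1,interpolation=3)])
cv2.imwrite('pics/crop3.png',c[:,:,::-1]);q=robot.state();print(q['eef_pos'],q['tool_rot'],q['contact_force'])
E
```

```text
[0.5321911  0.05063098 0.25865809] [-3.13433105 -0.00371928  3.00349088] [ 0.70667081 -0.67721883 -0.99643684]
```

View pics/crop3.png

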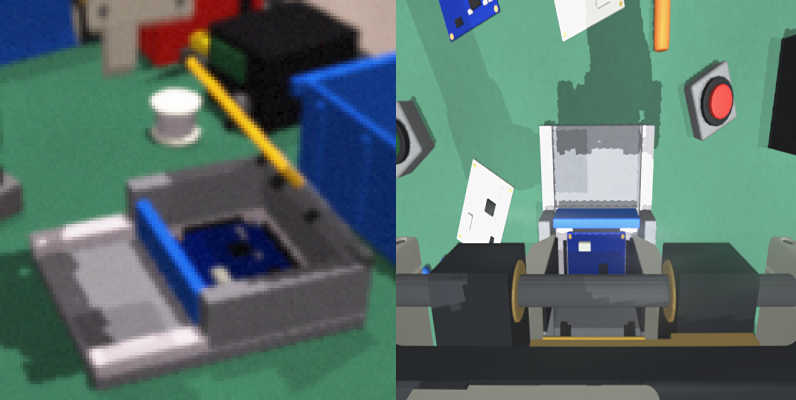

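The tray is flush and the board is in its nest. Next, over the cover to behind the strip.

Request:
arm_command(
  deltas=[
    [[3.5,-0.4,0],[0,0,0],0.6],
    [[3.5,-0.4,0],[0,0,0],0.6],
    [[3.5,-0.4,0],[0,0,0],0.6],
    [[3,-0.4,-0.5],[0,0,0],0.6],
    [[0,0,-1.5],[0,0,0],0.6],
    [[0,0,-1.5],[0,0,0],0.6],
  ],
)

```text
time_s: 5.18
eef_pos: [0.6775, 0.0317, 0.2231]
tool_rot: [-3.135, 0.011, 3.003]
contact_force: [-0.0, 0.0, -0.5]
grip_width: 0.0552
```

Request:
arm_command(
  deltas=[
    [[-0.5,0.1,-1.1],[0,0,0],0.6],
    [[-0.5,0.1,-1.1],[0,0,0],0.6],
    [[-0.5,0.1,-1.1],[0,0,0],0.6],
    [[-0.5,0.1,-1.0],[0,0,0],0.6],
    [[-0.8,0.1,-0.8],[0,0,0],0.6],
  ],
)

```text
time_s: 5.6
eef_pos: [0.6545, 0.0331, 0.1613]
tool_rot: [-3.132, 0.016, 3.0]
contact_force: [0.3, 0.3, 1.9]
grip_width: 0.0552
```

Request:
arm_command(
  deltas=[
    [[-0.9,0.12,-0.5],[0,0,0],0.6],
    [[-0.9,0.12,-0.5],[0,0,0],0.6],
    [[-0.9,0.12,-0.6],[0,0,0],0.6],
    [[-0.9,0.12,-0.6],[0,0,0],0.6],
    [[-0.5,0.1,-1.0],[0,0,0],0.6],
    [[-0.4,0.1,-1.0],[0,0,0],0.6],
  ],
)

```text
time_s: 6.1
eef_pos: [0.6145, 0.0375, 0.1128]
tool_rot: [-3.132, 0.028, 2.998]
contact_force: [-0.9, 0.2, 1.0]
grip_width: 0.0551
```

Request:
arm_command(
  deltas=[
    [[-0.5,0.1,-0.8],[0,0,0],0.6],
    [[-0.4,0.1,-0.8],[0,0,0],0.6],
    [[-0.3,0.1,-0.7],[0,0,0],0.6],
    [[-0.1,0,-0.6],[0,0,0],0.6],
  ],
)

```text
time_s: 6.43
eef_pos: [0.6024, 0.0398, 0.0796]
tool_rot: [-3.132, 0.032, 2.997]
contact_force: [1.1, 0.8, 2.0]
grip_width: 0.0555
```

Request:
arm_command(
  deltas=[
    [[0,0,-0.3],[0,0,0],0.6],
    [[0,0,-0.3],[0,0,0],0.6],
    [[0,0,-0.3],[0,0,0],0.6],
  ],
)

```text
time_s: 6.68
eef_pos: [0.6027, 0.0398, 0.0779]
tool_rot: [-3.132, 0.031, 2.996]
contact_force: [-12.1, -1.0, 28.8]
grip_width: 0.0552
```

Stopped hard at z 0.078, which matches the shut height. I'll lift, shut the fingers and go towards the green button.

Request:
arm_command(
  deltas=[
    [[0,0,1],[0,0,0],0.6],
    [[0,0,3.5],[0,0,0],0.6],
    [[0,0,4],[0,0,0],0.3],
    [[0,0,4],[0,0,0],0],
    [[-1.5,-3.2,0],[0,-0.5,0],0],
    [[-1.5,-3.2,0],[0,-0.5,0],0],
    [[-1.5,-3.2,0],[0,0.5,0],0],
    [[-1.5,-3.2,0],[0,0.5,0],0],
    [[-1.5,-3.2,0],[0,0.5,0],0],
    [[-1.5,-3.2,0],[0,0.5,0],0],
    [[-1.5,-3.2,0],[0,0.5,0],0],
    [[-1.5,-3.2,0],[0,0,0],0],
  ],
)

```text
time_s: 7.68
eef_pos: [0.481, -0.2133, 0.2095]
tool_rot: [-3.134, 0.012, 3.018]
contact_force: [-0.6, -0.8, 0.3]
grip_width: 0.0001
```

```bash
python3 - <<'E'
from h import *
s,S=snap('side','s4');w,W=snap('wrist','w4');t,T=snap('top','t4')
q=robot.state();print(q['eef_pos'],q['tool_rot'],q['contact_force'])
c=np.hstack([cv2.resize(s[115:330,280:400],(340,600),interpolation=3),np.vstack([cv2.resize(w,(440,300)),cv2.resize(t[100:225,250:440],(440,300),interpolation=3)])])
cv2.imwrite('pics/crop4.png',c[:,:,::-1])
for n,im,m in(('side',s,S),('top',t,T),('wrist',w,W)):
    k=cv2.inRange(cv2.cvtColor(im,cv2.COLOR_RGB2HSV),(50,200,90) if n!='wrist' else (50,170,90),(75,255,255))
    N,l,st,ce=cv2.connectedComponentsWithStats(k)
    for i in range(1,N):
        if st[i,4]>25: print(n,st[i],ce[i].round(1),onz(m,ce[i],.058).round(4))
E
```

```text
[ 0.47976077 -0.2156896   0.20946161] [-3.13316543  0.0110617   3.01012822] [-0.01677987  0.68850029 -0.0609041 ]
```

View pics/crop4.png

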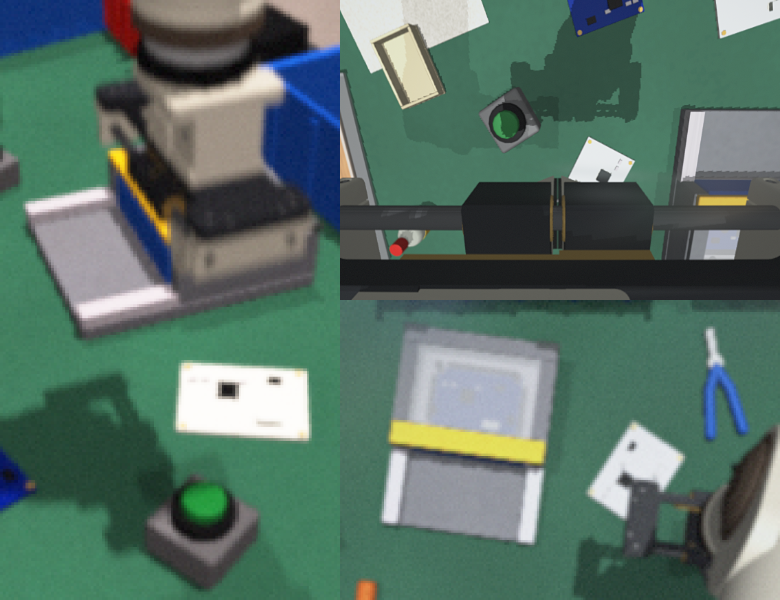

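The cover lies shut over the tray (top view, strip level at the box front). The green cap is at wrist px ≈(243,163) and side px ≈(353,294). Next I measure it from these two views.

```bash
python3 - <<'E'
from h import *
r={}
for n,f,(x,y),R in(('side','s4',(353,294),14),('wrist','w4',(243,163),24)):
    im=cv2.imread(f'pics/{f}.png').astype(int);m=robot.camera_model(n)
    g=((im[...,1]-np.maximum(im[...,0],im[...,2]))>35).astype(np.uint8);k=np.zeros_like(g);k[y-R:y+R,x-R:x+R]=g[y-R:y+R,x-R:x+R]
    N,l,st,ce=cv2.connectedComponentsWithStats(k);i=1+np.argmax(st[1:,4]);r[n]=(m,ce[i])
    print(n,st[i],ce[i].round(1),onz(m,ce[i],.055).round(4))
p,e=tri(*r['side'],*r['wrist']);print(p.round(4),round(e,4))
E
```

```text
side [344 288  16  15 190] [351.7 294.4] [ 0.4535 -0.2923  0.055 ]
wrist [222 149  36  36 971] [239.5 166.6] [ 0.4561 -0.2845  0.055 ]
[ 0.4574 -0.2867  0.0464] 0.0002
```

Request:
arm_command(
  deltas=[
    [[-0.8,-2.5,0],[0,0,0],0],
    [[-0.8,-2.5,0],[0,0,0],0],
    [[-0.8,-2.0,-1],[0,0,0],0],
    [[0,0,-3.5],[0,0,0],0],
    [[0,0,-3.5],[0,0,0],0],
    [[0,0,-3],[0,0,0],0],
    [[0,0,-1.5],[0,0,0],0],
    [[0,0,0],[0,0,0],0],
  ],
)

```text
time_s: 8.5
eef_pos: [0.4631, -0.2813, 0.0811]
tool_rot: [-3.135, 0.022, 3.022]
contact_force: [-0.3, 0.8, 0.1]
grip_width: 0.0003
```

Request:
arm_command(
  deltas=[
    [[-0.8,-0.6,-0.5],[0,1,0],0],
    [[0,0,-0.6],[0,0,0],0],
    [[0,0,0],[0,0,0],0],
  ],
)

```text
time_s: 8.75
eef_pos: [0.4562, -0.2852, 0.0694]
tool_rot: [-3.134, 0.002, 3.026]
contact_force: [0.9, -0.3, -0.2]
grip_width: 0.0004
```

```bash
python3 - <<'E'
from h import *
s,S=snap('side','s5');w,W=snap('wrist','w5')
q=robot.state();print(q['eef_pos'],q['tool_rot'],q['contact_force'])
c=np.hstack([cv2.resize(s[240:340,300:400],(400,400),interpolation=3),cv2.resize(w[150:350,220:420],(400,400))])
cv2.imwrite('pics/crop5.png',c[:,:,::-1])
E
```

```text
[ 0.45673634 -0.2859605   0.07048575] [-3.13295093  0.00394833  3.02545776] [0.43368892 0.2152478  0.30033324]
```

View pics/crop5.png

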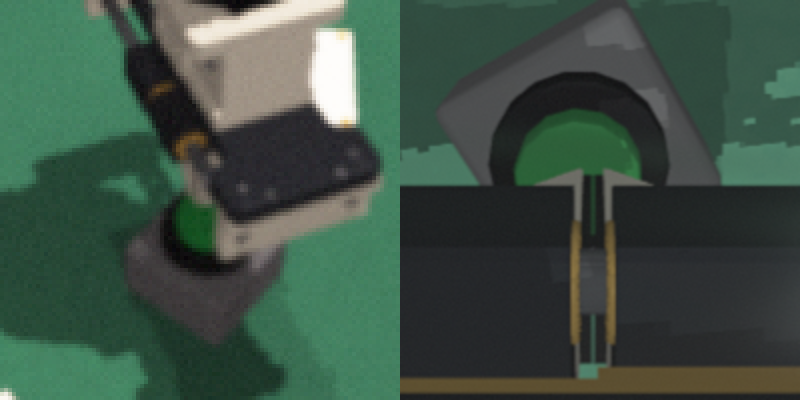

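The tips are about 4 mm off the cap's centre (wrist crop: cap column 578, fingers at column 594). I'll correct that and press.

Request:
arm_command(
  deltas=[
    [[-0.35,-0.35,-0.3],[0,0,0],0],
    [[0,0,-0.4],[0,0,0],0],
    [[0,0,-0.3],[0,0,0],0],
    [[0,0,-0.3],[0,0,0],0],
  ],
)

```text
time_s: 9.18
eef_pos: [0.4558, -0.2914, 0.0603]
tool_rot: [-3.13, 0.011, 3.025]
contact_force: [-0.3, -0.1, -0.9]
grip_width: 0.0006
```

Request:
arm_command(
  deltas=[
    [[-0.2,0.1,-0.3],[0,0.4,0],0],
    [[0,0,-0.3],[0,0,0],0],
    [[0,0,-0.3],[0,0,0],0],
  ],
)

```text
time_s: 9.43
eef_pos: [0.4542, -0.2909, 0.0517]
tool_rot: [-3.129, 0.005, 3.025]
contact_force: [-6.6, 4.4, 35.1]
grip_width: 0.0004
```

The button bottomed out at z 0.0517 (cap top 58 − 6 mm). I'll release it and lift away.

Request:
arm_command(
  deltas=[
    [[0,0,0.6],[0,0,0],0],
    [[0,0,2],[0,0,0],0],
    [[0,0,3.5],[0,0,0],0],
    [[0,0,4],[0,0,0],0],
    [[-1,-2,4],[0,0,0],0],
    [[-1,-2,2],[0,0,0],0],
    [[-1,-3,0],[0,0,0],0],
    [[0,-3,0],[0,0,0],0],
    [[0,-3,0],[0,0,0],0],
    [[0,0,0],[0,0,0],0],
  ],
)

```text
time_s: 10.27
eef_pos: [0.4226, -0.4201, 0.2162]
tool_rot: [-3.128, 0.003, 3.035]
contact_force: [-0.7, -1.1, -0.5]
grip_width: 0.0006
```

```bash
python3 - <<'E'
from h import *
s,S=snap('side','s6');t,T=snap('top','t6')
q=robot.state();print(q['time_s'],q['eef_pos'],q['contact_force'])
c=np.hstack([cv2.resize(s[115:330,240:400],(400,537),interpolation=3),cv2.resize(t[90:270,190:324],(400,537),interpolation=3)])
cv2.imwrite('pics/crop6.png',c[:,:,::-1])
E
```

```text
10.3667 [ 0.42384503 -0.41452952  0.21509347] [-0.1081144   0.83837858 -0.88915428]
```

View pics/crop6.png

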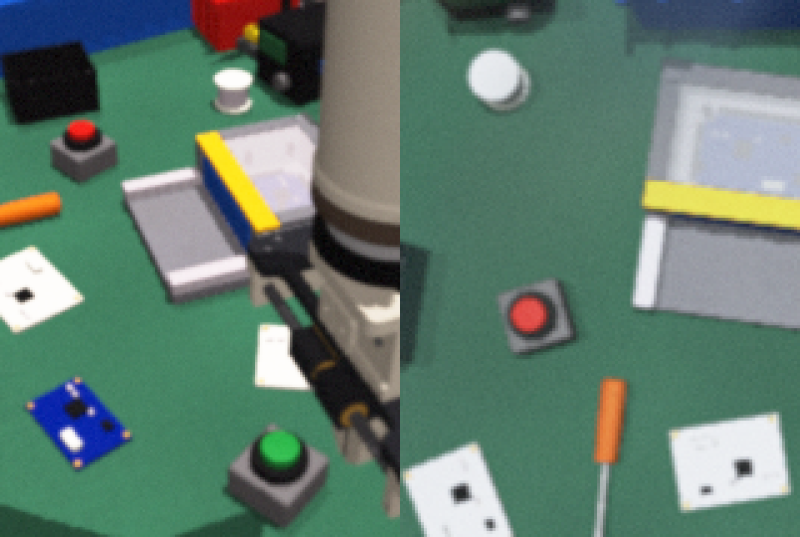

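The cover is shut over the flush tray, the green cap is up, the red button is untouched, and the arm is clear of everything. I'm handing in.

```bash
python3 -c "
from station import robot
print(robot.hand_in())"
```

```text
the job is handed in; nothing more can be done
None
```

I carried out the three steps in order and handed the job in at about 10.4 s on the robot's clock; hand-in gave no verdict.

- **Tray:** I pushed it home with the two fingertips until it stopped moving under a 12–20 N push. In the picture afterwards, the panel was flush with the box front and the board was in its nest.
- **Cover:** I pushed it shut at the yellow strip. It stopped hard at 78 mm above the bench, which matches the shut height, with about 29 N on the tool.
- **Start button:** I pressed the green button to its stop (tip at 51.7 mm, the 6 mm stroke) with about 35 N, then released it.

The last pictures showed the cover shut and the green cap up. The red button was untouched and the bystanders in view were where they had been; the right end of the bench was outside those crops. The gripper was clear in the air, with only noise-level force readings.

**Disagreements:** my button position estimates differed by 5 to 8 mm between views. The two-view height came out at 46 mm against the stated 58 mm, so I corrected the aim from a close wrist picture before pressing. The contact height then agreed with the stated value.

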